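# Zero the red ride-height gauge at the model-car pit bench

### The arm

A 6-joint arm with a two-finger parallel gripper is mounted at the origin on the work surface. World frame = base frame: x ahead of the robot, y to its left, z up, the work surface at z = 0. Lengths are in m, angles in rad, forces in N, time in s.
With the tool pointing down it reaches from about 0.35 to 0.975 m from the base axis. Payload 4.9 kg.
Tool frame: the origin (TCP) lies on the centre line of the jaws, within the pads' length; the fingertips stand 8 mm ahead of it and the grasp point (between the pads) lies 11 mm behind it; z points along the fingers, y is the direction in which the jaws open and shut (so a half turn about z gives the same grasp; the last joint's range is limited). The gripper opens to 85 mm and grips with 20 to 120 N. Pads are 22 mm wide; open, the fingers measure 114 mm over their backs; the gripper's body (76 mm by 85 mm) begins 54 mm behind the grasp point. The pads swing forward as they close: fully open they stand 13 mm farther back than shut.
Start: joints at [-1.344, 0.053, 1.613, -0, 1.476, -0.119], TCP at [0.212, -0.588, 0.239] pointing down, gripper open.
Joint ranges: [-3.01, 3.01], [-1.01, 2.22], [0.06, 2.58], [-1.02, 4.17], [0.09, 2.62], [-3.14, 3.14]. Speed limits (rad/s): [2.57, 2.57, 3.14, 3.14, 3.14, 3.14].

### API

Orientations are given as a rotation vector (axis times angle).
In Python, from station import get_obs, get_image, calibration, finish_job gives the robot as it stands. The module is installed in compiled form; this text tells all that it offers.
- The arm moves only by the shell command python3 -m jog 'ROWS' [FORCE]. ROWS is JSON, a list of rows, each a list of 7 numbers: the shift along the tool's x, y, z in cm, then the turn, a rotation vector about the tool's x, y, z in rad, then the closure in counts, from 0 (fully open) to 255 (shut). In form: [[dx, dy, dz, ax, ay, az, jaw], ...]. A call has 1 to 8 rows; each row is the pose to reach, as a shift and turn from the pose measured when the call began, along the tool's axes at that moment; what a row does not reach only later rows make up. A row lasts 1/12 s, in which the tool goes at most 41.7 mm and 7.16 degrees, less where a joint would pass 70% of its speed; a pose out of reach is approached as far as the arm can. A call with a gripper value outside its range is refused whole. The fingers move at their own pace and stop on an object; FORCE is the grip in N (left out, the last holds). Time passes only in rows, so rows that repeat a pose let the fingers close. It gives the time, the measured TCP pose, the force and the opening at its end, in the units of the state.
- get_obs(): the state, without advancing time (a new reading comes with each control period).
- get_image(name): name is "side" or "top"; returns the picture (400x640x3 uint8, red, green, blue); there is no depth.
- calibration(name): a dict with "vfov" (degrees; the focal length in pixels is half the picture's height over the tangent of half this angle, whatever the lens; pixels are square), "cx", "cy" (the principal point, pixels), "dist_coeffs" ([k1, k2, p1, p2, k3] as OpenCV has them; the pictures are not rectified), "R" (3x3) and "t" (3): a world point X has camera coordinates R X + t. Camera axes: x right, y down, z forward; pixel columns grow to the right and rows downward; lengths in m; the calibration is good to about 2 mm. A picture is of the moment at which its call begins. calibration takes no time and is no camera call.
- finish_job(): hands the job in, once; it reports no verdict.
The state is a dict: "t": time; "q": joint angles; "dq": joint speeds; "effort": joint torques, N m; "tool_pos": TCP position; "tool_rot": TCP orientation; "contact_force": force on the tool from outside, world axes, zero at the start; "wrist_torque": the same for the moment, N m; "opening": finger opening in m.
Only numpy, scipy, OpenCV 4.12 (cv2) and the standard library are available. Lean on these libraries where they do the work, as an engineer would, in place of code of your own. Each camera call takes 0.05 s, during which the arm holds its last target. There are 200 camera calls.

### The job

Before the car is measured, zero the ride-height gauge that has the red bezel: turn its bezel until the green zero mark on the dial lines up with the black needle, then let go. The gauge with the blue bezel is already zeroed, so leave it alone.

Things in the scene. Friction and masses are not known exactly. Their poses are not given: they have to be found in the camera images.
- red_grip (a point): Centre of the red bezel on its vertical axis, 61 mm above the bench, half-way up its side. The gauge lies face up, held fast on a steel plate. Bezel: knurled ring, diameter 58, height 18 mm, top 70 mm above the bench; grip across it from above at any yaw; fingers may reach 25 mm above the bench. It and its white dial turn either way with light friction (0.06 N m) and stay where left.
- red_zero (a point): Green zero mark (6 mm wide) on the red gauge's dial; turns with the bezel. Point 22 mm out from the turning axis, 66 mm above the bench; x axis points from the turning axis out through the mark, z up. It starts 0.45 to 1.5 rad anticlockwise (seen from above) of the needle, so one grasp is enough.
- red_needle_tip (a point): Tip of the black needle (3.4 mm wide, behind the clear cover, out of reach) of the red gauge; it stays still while the bezel turns. Point 22 mm out from the turning axis; x axis points from the turning axis out along the needle, z up.
- blue_zero (a point): Green zero mark of the twin gauge with the blue bezel (same sizes, at least 160 mm away between axes); point 22 mm out from that gauge's axis, x axis outward. It already lines up with its needle and must stay so.

How it is judged:
By the outcome, as a careful person would: the job done as asked, in the order asked, and still so for the second after the job is handed in, with the robot touching nothing.
It also fails if it takes over 29 s, if anything falls off the work surface, if the arm or the gripper's body presses on something with over 40 N, if the wrist force passes 120 N, or if a joint passes its speed limit or range.

## Working session

There is one attempt and no reset: what is moved stays moved. The work goes in short steps, Python scripts to look and compute and a shell command to move; the robot and the scene stay as the last step left them, time stands still between calls to the robot, and variables do not carry over. Pictures are saved under pics/ and viewed, about 8 in all and at most 12, crops included, and the job is handed in when it is done.

```bash
mkdir -p pics
cat > h.py <<'E'
import numpy as np, cv2
from station import *
from scipy.spatial.transform import Rotation as R
def K(n):
    c=calibration(n); f=200/np.tan(np.radians(c["vfov"])/2)
    return np.array([[f,0,c["cx"]],[0,f,c["cy"]],[0,0,1]]),np.array(c["dist_coeffs"],float),np.array(c["R"]),np.array(c["t"])
def ray(n,uv,z):
    k,d,r,t=K(n); p=cv2.undistortPoints(np.array([[uv]],float),k,d)[0,0]
    v=r.T@np.array([p[0],p[1],1]); o=-r.T@t; return o+v*(z-o[2])/v[2]
def proj(n,X):
    k,d,r,t=K(n); return cv2.projectPoints(np.atleast_2d(np.array(X,float)),cv2.Rodrigues(r)[0],t,k,d)[0][:,0]
def save(n,f,box=None,s=1):
    im=get_image(n)[:,:,::-1].copy(); cv2.imwrite("pics/raw_"+f,im)
    if box: x0,y0,x1,y1=box; im=cv2.resize(im[y0:y1,x0:x1],None,fx=s,fy=s,interpolation=cv2.INTER_CUBIC)
    cv2.imwrite("pics/"+f,im)
E
python3 - <<'E'
from h import *
save("top","t0.png"); save("side","s0.png")
for n in("top","side"):
    k,d,r,t=K(n);print(n,k[0,0],-r.T@t,r[2])
im=cv2.imread("pics/raw_t0.png");hsv=cv2.cvtColor(im,cv2.COLOR_BGR2HSV)
for nm,lo,hi in(("red",(0,120,60),(8,255,255)),("red2",(172,120,60),(180,255,255)),("blue",(100,120,50),(130,255,255)),("green",(45,100,50),(85,255,255))):
    m=cv2.inRange(hsv,lo,hi);N,l,s,c=cv2.connectedComponentsWithStats(m)
    for i in range(1,N):
        if s[i,4]>8:print(nm,s[i],c[i],ray("top",c[i],.066))
E
```

```text
top 375.55405576907214 [0.49575254 0.01357344 0.81085446] [ 0.10907424 -0.0442295  -0.99304912]
side 441.03813541607514 [ 0.25865941 -0.37686335  0.63031426] [ 0.44693143  0.51077087 -0.73441501]
red [282  49  28  46 552] [295.96376812  70.87137681] [0.84844724 0.04232872 0.066     ]
red [113 108   6   7   9] [115.77777778 111.33333333] [0.75352081 0.40476641 0.066     ]
red [ 18 110  10   5  32] [ 22.84375 111.3125 ] [0.75079628 0.59326955 0.066     ]
red [ 30 110  45   7 168] [ 48.98809524 111.98214286] [0.75008515 0.53979651 0.066     ]
red [ 35 132   6   4  13] [ 37.53846154 133.23076923] [0.70562552 0.55855474 0.066     ]
red [ 34 136   7   6  10] [ 37.6 138.4] [0.69498547 0.5573525  0.066     ]
red [ 86 149   4   6  11] [ 87.72727273 150.90909091] [0.67086771 0.45439348 0.066     ]
red [ 85 162   6   5  10] [ 88.2 164.6] [0.64310867 0.45115949 0.066     ]
red [ 23 191   5   5  10] [ 24.7 193.2] [0.58395338 0.57226634 0.066     ]
red [ 15 212  12   3  18] [ 20.5        213.38888889] [0.54396265 0.57678212 0.066     ]
red [208 217  31  29 166] [223.74698795 231.74698795] [0.51381682 0.17734274 0.066     ]
red [  9 240  43   4 120] [ 30.775      241.40833333] [0.48968711 0.55151803 0.066     ]
red [ 53 241   8   2  11] [ 57.18181818 241.72727273] [0.48989198 0.49978716 0.066     ]
blue [  30  156   29   43 1062] [ 44.10357815 176.78907721] [0.61726755 0.53673013 0.066     ]
blue [584 180  21  18 296] [593.94932432 188.47297297] [ 0.61268331 -0.58895899  0.066     ]
blue [ 29 198  27  24 443] [ 40.09706546 208.19638826] [0.55476838 0.53894465 0.066     ]
blue [413 209  30  28 162] [425.95679012 223.40123457] [ 0.5351646  -0.22476896  0.066     ]
green [209 224   8   5  15] [212.73333333 225.66666667] [0.52543484 0.1992699  0.066     ]
```

View pics/t0.png

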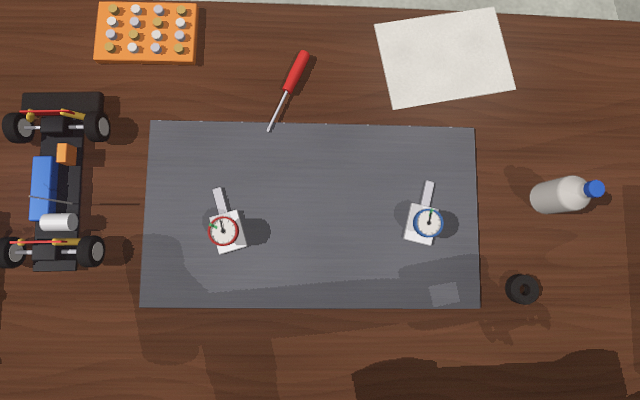

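The top view shows the red gauge at about (223,231) and the blue one at about (428,223). The red gauge's green mark, at (212,226), lies left of its needle. Next I'll zoom in.

```bash
cat >> h.py <<'E'
def ringfit(im,n="top",z=.068):
    hsv=cv2.cvtColor(im,cv2.COLOR_BGR2HSV)
    m=cv2.inRange(hsv,(0,90,50),(10,255,255))|cv2.inRange(hsv,(170,90,50),(180,255,255))
    N,l,s,c=cv2.connectedComponentsWithStats(cv2.dilate(m,np.ones((3,3))))
    return m,s,c
E
python3 - <<'E'
from h import *
a=cv2.imread("pics/raw_t0.png");b=cv2.imread("pics/raw_s0.png")
X=[0.513,.177,.066];u=proj("side",X)[0];print(u)
x,y=u.astype(int);x=min(max(x,50),590);y=min(max(y,50),350)
rs=lambda i,s:cv2.resize(i,(s,s),interpolation=cv2.INTER_CUBIC)
print(x,y)
cv2.imwrite("pics/c0.png",np.hstack([rs(a[206:256,198:248],400),rs(b[y-50:y+50,x-50:x+50],400)]))
# ring ellipse in top
m,_,_=ringfit(a);p=np.argwhere(m[205:258,195:255])[:,::-1]+[195,205]
e=cv2.fitEllipse(cv2.convexHull(p.astype(np.float32)));print(e,ray("top",e[0],.07))
W=[ray("top",q,.07) for q in cv2.convexHull(p.astype(np.float32))[:,0]];print(cv2.minEnclosingCircle(np.array(W,np.float32)[:,:2]))
print(get_obs())
E
```

```text
[222.07622974 168.62934535]
222 168
((222.59852600097656, 230.8690185546875), (28.981075286865234, 31.171358108520508), 81.03519439697266) [0.51539851 0.17875302 0.07      ]Traceback (most recent call last):
  File "<stdin>", line 11, in <module>
cv2.error: OpenCV(4.12.0) /io/opencv/modules/imgproc/src/shapedescr.cpp:201: error: (-215:Assertion failed) count >= 0 && (depth == CV_32F || depth == CV_32S) in function 'minEnclosingCircle'
```

View pics/c0.png

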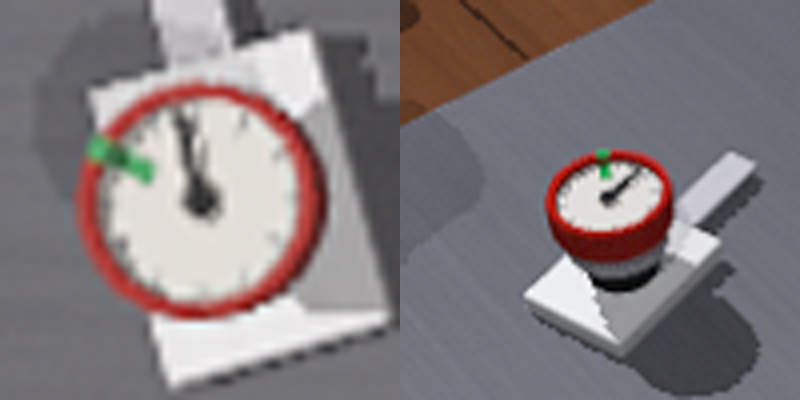

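```bash
cat >> h.py <<'E'
def ang(n,c,p,z=.066):
    v=ray(n,p,z)-ray(n,c,z); return np.arctan2(v[1],v[0]),np.hypot(v[0],v[1])
E
python3 - <<'E'
from h import *
a=cv2.imread("pics/raw_t0.png");b=cv2.imread("pics/raw_s0.png")
T=lambda p:(np.array(p)+.5)/8-.5+[198,206]
S=lambda p:(np.array(p)-[400,0]+.5)/4-.5+[172,118]
for n,c,g,d in(("top",T((202,203)),T((121,162)),T((180,110))),("side",S((607,198)),S((604,163)),S((643,168)))):
    print(n,ray(n,c,.066),"green",ang(n,c,g),"needle",ang(n,c,d))
m,_,_=ringfit(a);p=np.argwhere(m[205:258,195:255])[:,::-1]+[195,205]
W=np.array([ray("top",q,.07)[:2] for q in p]).astype(np.float32);print(cv2.minEnclosingCircle(W))
m,_,_=ringfit(b);p=np.argwhere(m[148:190,205:245])[:,::-1]+[205,148]
e=cv2.fitEllipse(cv2.convexHull(p.astype(np.int32)))
o=get_obs();print(o);Rm=R.from_rotvec(o["tool_rot"]).as_matrix();print(Rm)
print("shift cm",Rm.T@(np.array([.514,.178,.20])-o["tool_pos"])*100)
E
```

```text
top [0.51537605 0.17922292 0.066     ] green (np.float64(1.1187627771012407), np.float64(0.022371616537047504)) needle (np.float64(0.2681040245951847), np.float64(0.02357201512537889))
side [0.51702484 0.17880842 0.066     ] green (np.float64(1.0558985600966646), np.float64(0.024411296400006284)) needle (np.float64(0.24585364044663122), np.float64(0.02481348884514621))
((0.5154940485954285, 0.17877502739429474), 0.030376629903912544)
{'t': 0.1, 'q': array([-1.34401421e+00,  5.33359844e-02,  1.61415731e+00, -2.14664376e-05,
        1.47601093e+00, -1.18983505e-01]), 'dq': array([ 1.47711198e-03, -1.63197073e-03, -3.78406618e-03,  1.67161939e-03,
        2.50859995e-03,  8.06729462e-06]), 'effort': array([ 3.11389640e-04, -3.94899452e+01, -3.71364605e+01, -8.02916747e-05,
        3.88686094e-03, -1.11772377e-05]), 'tool_pos': array([ 0.21170265, -0.58746625,  0.23815759]), 'tool_rot': array([-3.09288101e+00, -5.40100889e-01,  1.95161937e-04]), 'contact_force': array([ 0.11650396,  0.6141737 , -0.34075279]), 'wrist_torque': array([ 0.06191578, -0.00697986, -0.04625284]), 'opening': 0.08513453898302327}
[[ 9.40815596e-01  3.38918592e-01 -4.50625661e-04]
 [ 3.38918829e-01 -9.40813784e-01  1.85781592e-03]
 [ 2.05693525e-04 -1.90058772e-03 -9.99998173e-01]]
shift cm [ 54.38291384 -61.7634484    3.94433953]
```

```bash
python3 -m jog '[[54.6,-61.8,0,0,0,0,0],[54.6,-61.8,0,0,0,0,0],[54.6,-61.8,0,0,0,0,0],[54.6,-61.8,0,0,0,0,0],[54.6,-61.8,0,0,0,0,0],[54.6,-61.8,0,0,0,0,0],[54.6,-61.8,0,0,0,0,0],[54.6,-61.8,0,0,0,0,0]]'
cat >> h.py <<'E'
def to(X):
    o=get_obs();Rm=R.from_rotvec(o["tool_rot"]).as_matrix()
    print("t",o["t"],"pos",o["tool_pos"],"yaw",np.arctan2(Rm[1,0],Rm[0,0]),"q",np.round(o["q"],2),"F",np.round(o["contact_force"],1),"open",o["opening"],"tool z",Rm[:,2])
    print("shift cm",np.round(Rm.T@(np.array(X)-o["tool_pos"])*100,2))
E
python3 -c "from h import *;to([.516,.179,.238])"
```

```text
t: 0.77
tool_pos: [0.3347, -0.2761, 0.2389]
tool_rot: [-3.093, -0.539, 0.0]
contact_force: [0.2, -0.4, -0.8]
opening: 0.0853
t 0.7667 pos [ 0.33470671 -0.27607557  0.23885186] yaw 0.34498385463704156 q [-0.86 -0.43  2.03  0.    1.54  0.36] F [ 0.2 -0.4 -0.8] open 0.08532902556121709 tool z [-5.39539505e-04  2.21502177e-03 -9.99997401e-01]
shift cm [ 32.45 -36.69   0.18]
```

```bash
python3 -m jog '[[32.4,-36.7,0,0,0,0,0],[32.4,-36.7,0,0,0,0,0],[32.4,-36.7,0,0,0,0,0],[32.4,-36.7,0,0,0,-0.4,0],[32.4,-36.7,0,0,0,-0.4,0],[32.4,-36.7,0,0,0,-0.4,0],[32.4,-36.7,0,0,0,-0.4,0],[32.4,-36.7,0,0,0,-0.4,0]]'
python3 -c "from h import *;to([.516,.179,.15])"
```

```text
t: 1.43
tool_pos: [0.4573, 0.0341, 0.2394]
tool_rot: [-2.923, -1.145, -0.001]
contact_force: [0.6, -0.2, -0.6]
opening: 0.0857
t 1.4333 pos [0.45734233 0.03410392 0.2393926 ] yaw 0.7463976071789149 q [-0.09 -0.36  1.98  0.    1.52  0.73] F [ 0.6 -0.2 -0.6] open 0.08565153751429 tool z [-3.02982728e-04  2.07571990e-03 -9.99997800e-01]
shift cm [14.13 -6.64  8.97]
```

```bash
python3 -m jog '[[14.1,-6.6,0,0,0,0,0],[14.1,-6.6,0,0,0,0,0],[14.1,-6.6,0,0,0,0,0],[14.1,-6.6,0,0,0,0,0],[14.1,-6.6,9,0,0,0,0],[14.1,-6.6,9,0,0,0,0],[14.1,-6.6,9,0,0,0,0],[14.1,-6.6,9,0,0,0,0]]'
python3 - <<'E'
from h import *
to([.516,.179,.05]);b=get_image("side")[:,:,::-1]
cv2.imwrite("pics/raw_s1.png",b);cv2.imwrite("pics/s1.png",cv2.resize(b[90:240,140:310],None,fx=3.5,fy=3.5,interpolation=cv2.INTER_CUBIC))
E
```

```text
t: 2.1
tool_pos: [0.5129, 0.178, 0.1453]
tool_rot: [-2.922, -1.144, 0.014]
contact_force: [-0.2, -0.2, -0.4]
opening: 0.0855
t 2.1 pos [0.51286764 0.17795567 0.14525679] yaw 0.746611814518568 q [ 0.2  -0.06  1.89  0.    1.32  1.02] F [-0.2 -0.2 -0.4] open 0.08546942167491231 tool z [-9.46498875e-03  2.09328337e-04 -9.99955184e-01]
shift cm [0.37 0.2  9.52]
```

View pics/s1.png

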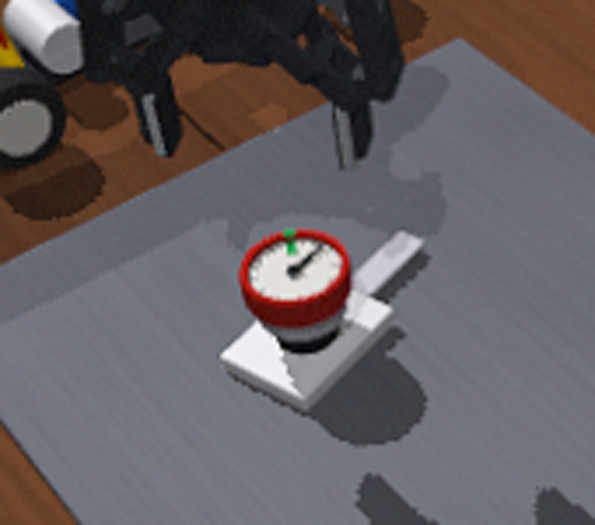

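The jaws straddle the red gauge (bezel centre at about (295,275) in the crop), and nothing is in the way. I'll go down and then close.

```bash
python3 -m jog '[[0.4,0.2,0,0,0,0,0],[0.4,0.2,3,0,0,0,0],[0.4,0.2,6,0,0,0,0],[0.4,0.2,8,0,0,0,0],[0.4,0.2,9.6,0,0,0,0],[0.4,0.2,9.6,0,0,0,0],[0.4,0.2,9.6,0,0,0,0]]' 40
python3 -c "from h import *;to([.516,.179,.049])"
```

```text
t: 2.73
tool_pos: [0.5206, 0.1795, 0.0546]
tool_rot: [-2.924, -1.143, 0.0]
contact_force: [0.3, 0.5, 0.0]
opening: 0.0854
t 2.7333 pos [0.5205517  0.17946747 0.05462421] yaw 0.7454510727942728 q [0.2  0.07 1.93 0.   1.15 1.02] F [0.3 0.5 0. ] open 0.0854125609923349 tool z [-0.0010602   0.00195013 -0.99999754]
shift cm [-0.37 -0.27  0.56]
```

```bash
python3 -m jog '[[-0.3,-0.2,0.5,0,0,0,0],[-0.3,-0.2,0.5,0,0,0,0],[-0.3,-0.2,0.5,0,0,0,0],[-0.3,-0.2,0.5,0,0,0,0]]' 40
python3 -c "from h import *;to([.516,.179,.049])"
```

```text
t: 3.07
tool_pos: [0.5178, 0.1791, 0.0509]
tool_rot: [-2.924, -1.143, -0.003]
contact_force: [1.0, 0.4, -0.9]
opening: 0.0853
t 3.0667 pos [0.51778185 0.17906539 0.05093044] yaw 0.745452988676934 q [0.2  0.07 1.94 0.   1.14 1.02] F [ 1.   0.4 -0.9] open 0.08533841766749975 tool z [ 0.0010885   0.00239473 -0.99999654]
shift cm [-0.14 -0.12  0.19]
```

Now close gently, watching the force.

```bash
python3 -m jog '[[-0.1,-0.1,0.1,0,0,0,0],[-0.1,-0.1,0.1,0,0,0,60],[-0.1,-0.1,0.1,0,0,0,60],[-0.1,-0.1,0.1,0,0,0,80],[-0.1,-0.1,0.1,0,0,0,100],[-0.1,-0.1,0.1,0,0,0,120],[-0.1,-0.1,0.1,0,0,0,120],[-0.1,-0.1,0.1,0,0,0,120]]' 40
python3 - <<'E'
from h import *
to([.516,.179,.049]);b=get_image("side")[:,:,::-1]
cv2.imwrite("pics/raw_s2.png",b);cv2.imwrite("pics/s2.png",cv2.resize(b[90:220,150:300],None,fx=4,fy=4,interpolation=cv2.INTER_CUBIC))
E
```

```text
t: 3.73
tool_pos: [0.5176, 0.1782, 0.0509]
tool_rot: [2.925, 1.144, 0.005]
contact_force: [1.3, -5.5, 3.7]
opening: 0.0566
t 3.7333 pos [0.51756477 0.17821899 0.05090212] yaw 0.745759662590935 q [ 0.2   0.06  1.94 -0.    1.14  1.02] F [ 1.3 -5.5  3.7] open 0.05656229340297978 tool z [ 3.43690446e-03  4.39770805e-04 -9.99993997e-01]
shift cm [-0.06 -0.16  0.19]
```

View pics/s2.png

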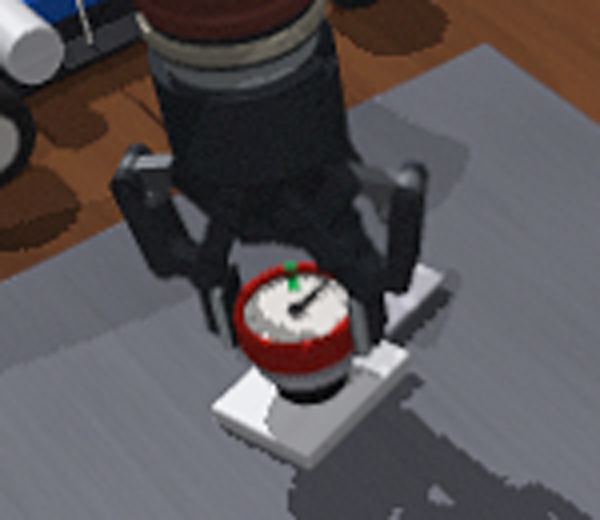

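The grip is good: the opening is 56.6 mm on the 58 mm bezel, and the green mark is still left of the needle. Turning 0.83 rad clockwise from above is +z in the tool frame.

```bash
python3 -m jog '[[0,0,0,0,0,0.12,120],[0,0,0,0,0,0.24,120],[0,0,0,0,0,0.36,120],[0,0,0,0,0,0.48,120],[0,0,0,0,0,0.60,120],[0,0,0,0,0,0.72,120],[0,0,0,0,0,0.83,120],[0,0,0,0,0,0.83,120]]' 40
python3 - <<'E'
from h import *
to([.516,.179,.049]);b=get_image("side")[:,:,::-1]
cv2.imwrite("pics/raw_s3.png",b);cv2.imwrite("pics/s3.png",cv2.resize(b[130:200,185:265],None,fx=8,fy=8,interpolation=cv2.INTER_CUBIC))
E
```

```text
t: 4.45
tool_pos: [0.5172, 0.1792, 0.0509]
tool_rot: [-3.136, 0.135, -0.004]
contact_force: [-0.7, 3.2, 1.7]
opening: 0.0569
t 4.45 pos [0.51722847 0.17917949 0.05094596] yaw -0.0861562357168015 q [0.2  0.06 1.94 0.   1.14 1.85] F [-0.7  3.2  1.7] open 0.0568664954885214 tool z [ 0.00261832  0.00234117 -0.99999383]
shift cm [-0.12  0.03  0.19]
```

View pics/s3.png

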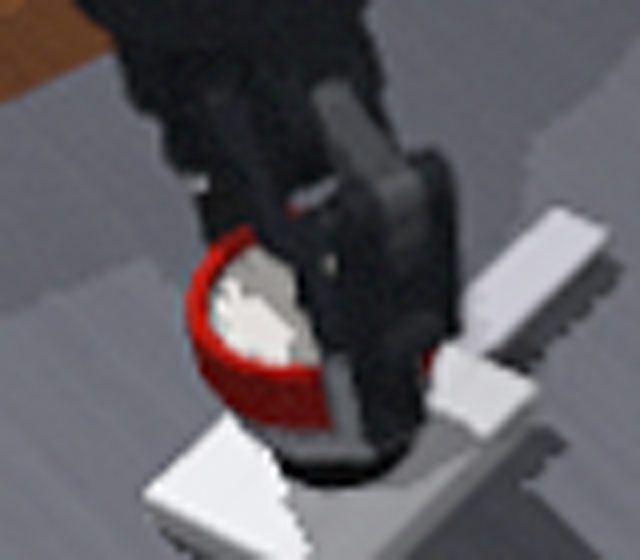

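The gripper hides the dial, so I'll open, rise clear and look from both cameras.

```bash
python3 -m jog '[[0,0,0,0,0,0,0],[0,0,0,0,0,0,0],[0,0,0,0,0,0,0],[0,0,0,0,0,0,0],[0,0,0,0,0,0,0],[0,0,0,0,0,0,0],[0,0,-2,0,0,0,0],[0,0,-5,0,0,0,0]]'
python3 -m jog '[[0,0,-4,0,0,0,0],[0,0,-8,0,0,0,0],[0,0,-12,0,0,0,0],[0,-4,-12,0,0,0,0],[0,-8,-12,0,0,0,0],[0,-12,-12,0,0,0,0],[0,-16,-12,0,0,0,0],[0,-16,-12,0,0,0,0]]'
python3 - <<'E'
from h import *
to([.516,.179,.049]);b=get_image("side")[:,:,::-1];a=get_image("top")[:,:,::-1]
cv2.imwrite("pics/raw_s4.png",b);cv2.imwrite("pics/raw_t4.png",a)
rs=lambda i:cv2.resize(i,(400,400),interpolation=cv2.INTER_CUBIC)
cv2.imwrite("pics/c4.png",np.hstack([rs(a[211:251,203:243]),rs(b[148:188,203:243])]))
E
```

```text
t: 5.17
tool_pos: [0.5141, 0.1783, 0.0976]
tool_rot: [-3.139, 0.129, 0.008]
contact_force: [0.1, -0.8, -0.4]
opening: 0.0855
t: 5.83
tool_pos: [0.5274, 0.3431, 0.2175]
tool_rot: [-3.136, 0.121, 0.009]
contact_force: [-0.3, -1.0, 0.2]
opening: 0.0855
t 5.8333 pos [0.52742701 0.34314809 0.2174592 ] yaw -0.07686170308667896 q [0.46 0.08 1.62 0.01 1.44 2.1 ] F [-0.3 -1.   0.2] open 0.08551752213855891 tool z [-0.00537378  0.00333826 -0.99997999]
shift cm [ 0.22 16.5  16.8 ]
```

View pics/c4.png

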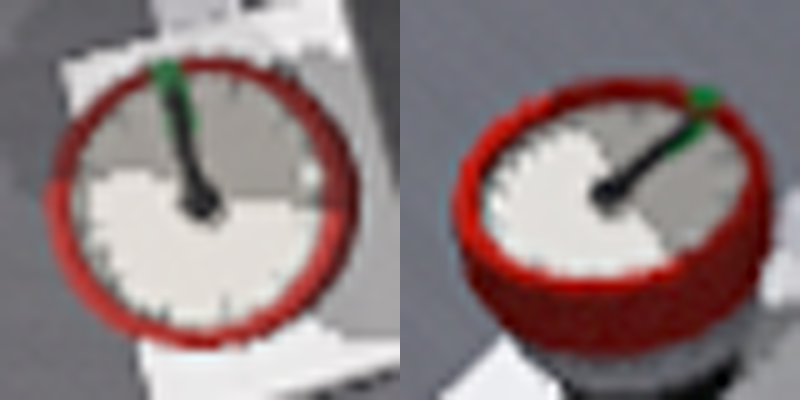

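The mark now sits nearly under the needle: in the crops, green at (168,75) on the left and (703,98) on the right. Slightly more green shows on the clockwise side, so I'll quantify the error.

```bash
cat > m.py <<'E'
from h import *
def meas(f,n,C0,ang0):
    im=cv2.imread(f).astype(np.float32)
    th=np.linspace(-.8,.8,321)+ang0
    # axis refined: dark centroid of hub
    g=np.arange(-.007,.0071,.0005);X,Y=np.meshgrid(g,g)
    P=proj(n,np.c_[C0[0]+X.ravel(),C0[1]+Y.ravel(),0*X.ravel()+.066]).astype(np.float32)
    v=cv2.remap(im,P[:,0].copy(),P[:,1].copy(),cv2.INTER_CUBIC)[:,0].mean(1);w=np.clip(110-v,0,None)*(np.hypot(X,Y).ravel()<.006)
    C=np.array([C0[0]+(w*X.ravel()).sum()/w.sum(),C0[1]+(w*Y.ravel()).sum()/w.sum()])
    print(n,"hub",C)
    for r,z in((.010,.066),(.012,.066),(.014,.066),(.016,.066),(.018,.066),(.020,.066),(.022,.066),(.024,.067),(.026,.07),(.027,.07)):
        for c in(C,):
            P=proj(n,np.c_[c[0]+r*np.cos(th),c[1]+r*np.sin(th),0*th+z]).astype(np.float32)
            s=cv2.remap(im,P[:,0].copy(),P[:,1].copy(),cv2.INTER_LINEAR)[:,0]
            G=np.clip(s[:,1]-np.maximum(s[:,0],s[:,2])-15,0,None);D=np.clip(80-s.max(1),0,None)*(np.abs(th-ang0)<.35)
            W=G+0
            f=lambda w:round(float((w*th).sum()/w.sum()),3) if w.sum()>50 else None
            e=th[G>5]; print(r,"green",f(G),(round(e.min(),2),round(e.max(),2)) if len(e) else "","dark",f(D))
E
python3 - <<'E'
from m import *
meas("pics/raw_t4.png","top",(.5154,.1792),.26)
meas("pics/raw_s4.png","side",(.517,.1788),.26)
E
```

```text
top hub [0.51666889 0.17960192]
0.01 green None  dark 0.359
0.012 green None  dark 0.319
0.014 green 0.122 (np.float64(0.08), np.float64(0.16)) dark 0.292
0.016 green 0.179 (np.float64(0.1), np.float64(0.14)) dark 0.282
0.018 green None  dark 0.285
0.02 green 0.196 (np.float64(0.18), np.float64(0.21)) dark 0.295
0.022 green 0.247 (np.float64(0.16), np.float64(0.37)) dark 0.281
0.024 green 0.302 (np.float64(0.2), np.float64(0.4)) dark None
0.026 green 0.276 (np.float64(0.19), np.float64(0.36)) dark None
0.027 green 0.28 (np.float64(0.2), np.float64(0.36)) dark None
side hub [0.51853815 0.17947499]
0.01 green None  dark 0.271
0.012 green None  dark 0.268
0.014 green 0.069 (np.float64(0.04), np.float64(0.04)) dark 0.275
0.016 green 0.135 (np.float64(0.05), np.float64(0.22)) dark 0.235
0.018 green 0.131 (np.float64(0.05), np.float64(0.2)) dark 0.246
0.02 green 0.143 (np.float64(0.05), np.float64(0.24)) dark 0.249
0.022 green 0.182 (np.float64(0.09), np.float64(0.26)) dark 0.28
0.024 green None  dark 0.259
0.026 green 0.261 (np.float64(0.16), np.float64(0.36)) dark None
0.027 green 0.254 (np.float64(0.16), np.float64(0.36)) dark None
```

Run:
```python
from m import *
for n,f,C in(("top","t0",(.5154,.1792)),("side","s0",(.517,.1788))):
    for a in(1.09,.26): meas("pics/raw_%s.png"%f,n,C,a)
```

```text
top hub [0.51649554 0.17957746]
0.01 green None  dark None
0.012 green None  dark None
0.014 green 1.157 (np.float64(0.96), np.float64(1.34)) dark None
0.016 green 1.124 (np.float64(0.93), np.float64(1.32)) dark None
0.018 green 1.127 (np.float64(0.97), np.float64(1.28)) dark None
0.02 green 1.111 (np.float64(0.96), np.float64(1.27)) dark None
0.022 green 1.116 (np.float64(0.99), np.float64(1.24)) dark None
0.024 green 1.135 (np.float64(1.04), np.float64(1.23)) dark None
0.026 green 1.128 (np.float64(1.04), np.float64(1.22)) dark None
0.027 green 1.124 (np.float64(1.03), np.float64(1.22)) dark None
top hub [0.51649554 0.17957746]
0.01 green None  dark None
0.012 green None  dark None
0.014 green 1.019 (np.float64(0.96), np.float64(1.06)) dark 0.274
0.016 green 1.01 (np.float64(0.93), np.float64(1.06)) dark 0.247
0.018 green 1.024 (np.float64(0.97), np.float64(1.06)) dark None
0.02 green 1.02 (np.float64(0.96), np.float64(1.06)) dark None
0.022 green 1.028 (np.float64(0.99), np.float64(1.06)) dark None
0.024 green None (np.float64(1.04), np.float64(1.06)) dark None
0.026 green 1.051 (
[... 623 characters left out ...]
, np.float64(1.2)) dark None
0.027 green 1.098 (np.float64(0.99), np.float64(1.2)) dark None
side hub [0.51823515 0.17933731]
0.01 green None  dark 0.206
0.012 green 0.982 (np.float64(0.88), np.float64(1.06)) dark 0.268
0.014 green 0.982 (np.float64(0.86), np.float64(1.06)) dark None
0.016 green 0.992 (np.float64(0.88), np.float64(1.06)) dark None
0.018 green 1.005 (np.float64(0.91), np.float64(1.06)) dark None
0.02 green 1.01 (np.float64(0.93), np.float64(1.06)) dark None
0.022 green 1.018 (np.float64(0.96), np.float64(1.06)) dark None
0.024 green None  dark None
0.026 green 1.031 (np.float64(0.99), np.float64(1.06)) dark None
0.027 green 1.031 (np.float64(0.99), np.float64(1.06)) dark None
```

Run:
```python
from m import *
C=ray("top",(428.5,222.5),.066)[:2];print(C,proj("side",[*C,.066]))
meas("pics/raw_t4.png","top",C,-.1)
meas("pics/raw_s4.png","side",C,-.1)
a=cv2.imread("pics/raw_t4.png");b=cv2.imread("pics/raw_s4.png");x,y=proj("side",[*C,.066])[0].astype(int)
rs=lambda i:cv2.resize(i,(400,400),interpolation=cv2.INTER_CUBIC)
cv2.imwrite("pics/c5.png",np.hstack([rs(a[202:242,408:448]),rs(b[y-30:y+30,x-30:x+30])]))
```

```text
[ 0.53704022 -0.23002329] [[395.58185195 312.63952683]]
top hub [ 0.53769196 -0.23004926]
0.01 green None  dark None
0.012 green None  dark -0.256
0.014 green -0.085 (np.float64(-0.15), np.float64(-0.03)) dark -0.229
0.016 green -0.077 (np.float64(-0.15), np.float64(-0.01)) dark -0.211
0.018 green -0.075 (np.float64(-0.13), np.float64(-0.03)) dark -0.2
0.02 green -0.174 (np.float64(-0.28), np.float64(-0.07)) dark None
0.022 green -0.203 (np.float64(-0.34), np.float64(-0.07)) dark None
0.024 green -0.236 (np.float64(-0.33), np.float64(-0.14)) dark None
0.026 green -0.21 (np.float64(-0.3), np.float64(-0.13)) dark None
0.027 green -0.203 (np.float64(-0.29), np.float64(-0.13)) dark None
side hub [ 0.53926467 -0.22981119]
0.01 green None  dark -0.18
0.012 green None  dark -0.19
0.014 green -0.322 (np.float64(-0.48), np.float64(-0.01)) dark -0.206
0.016 green -0.363 (np.float64(-0.48), np.float64(-0.29)) dark -0.205
0.018 green -0.276 (np.float64(-0.45), np.float64(-0.06)) dark -0.237
0.02 green -0.339 (np.float64(-0.44), np.float64(-0.08)) dark -0.221
0.022 green -0.294 (np.float64(-0.42), np.float64(-0.11)) dark -0.214
0.024 green -0.248 (np.float64(-0.32), np.float64(-0.19)) dark None
0.026 green -0.252 (np.float64(-0.36), np.float64(-0.15)) dark None
0.027 green -0.242 (np.float64(-0.34), np.float64(-0.14)) dark None
```

View pics/c5.png

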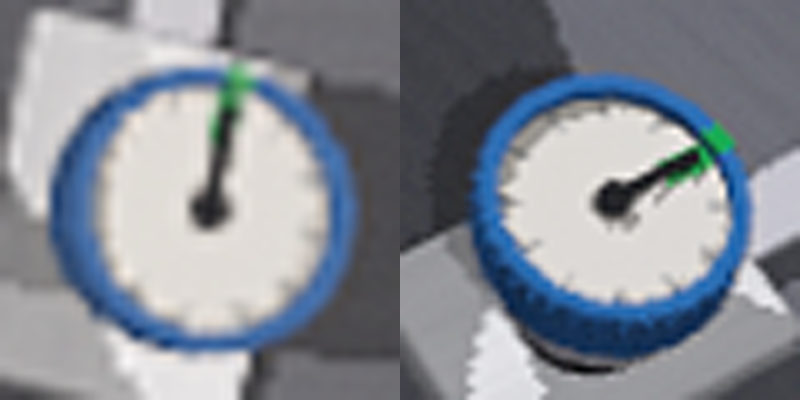

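The blue gauge, a known-good reference, shows the same pattern: green at (238,80) and (718,140), and the same parallax exposing the clockwise side in the side view. So the red gauge agrees to about 0.02 rad. The arm is clear, so I'll hand in.

```bash
python3 -c "
from h import *
to([.516,.179,.049]); print(finish_job())"
```

```text
t 5.9333 pos [0.52756258 0.33882889 0.21717871] yaw -0.07951851610041852 q [0.45 0.07 1.63 0.   1.45 2.1 ] F [-0.5  0.8  0. ] open 0.08551106814039568 tool z [-6.01000352e-03 -1.65279002e-04 -9.99981926e-01]
shift cm [ 0.22 16.01 16.83]
the job is handed in; nothing more can be done
None
```

The red gauge is zeroed. I gripped its bezel once, turned it 0.83 rad clockwise, released it and moved the arm clear. I handed in at 5.9 s, and the blue gauge was never touched.

- **Alignment:** On the bezel, the green mark is within about 0.01 rad of the needle in both camera views. Other estimates, from the part of the mark on the dial and from the turn itself, put it up to about 0.02 rad (0.4 mm) clockwise. That is within what the images can resolve, so I did not regrip.
- **Uneven view:** In the side view more green shows on one side of the needle. The blue gauge looks the same there, so I took it as parallax rather than error.
- **Forces:** Contact readings between moves stayed under about 7 N, and the last one was about 1 N, with the gripper open and in free air.

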